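# Crank the wafer under the camera lens

### The arm

A 6-joint arm with a two-finger parallel gripper is mounted at the origin on the work surface. World frame = base frame: x ahead of the robot, y to its left, z up, the work surface at z = 0. Lengths are in m, angles in rad, forces in N, time in s.
With the tool pointing down it reaches from about 0.375 to 0.975 m from the base axis. Payload 3.8 kg.
Tool frame: the origin (TCP) lies on the centre line of the jaws, within the pads' length; the fingertips stand 8 mm ahead of it and the grasp point (between the pads) lies 11 mm behind it; z points along the fingers, y is the direction in which the jaws open and shut (so a half turn about z gives the same grasp; the last joint's range is limited). The gripper opens to 85 mm and grips with 20 to 120 N. Pads are 22 mm wide; open, the fingers measure 114 mm over their backs; the gripper's body (76 mm by 85 mm) begins 54 mm behind the grasp point. The pads swing forward as they close: fully open they stand 13 mm farther back than shut.
Start: joints at [-1.344, 0.264, 1.604, -0, 1.274, -0.037], TCP at [0.176, -0.652, 0.239] pointing down, gripper open.
Joint ranges: [-2.63, 2.63], [-0.94, 2.18], [0.31, 2.57], [-1.31, 4.45], [0, 2.66], [-2.55, 2.55]. Speed limits (rad/s): [2.57, 2.57, 3.14, 3.14, 3.14, 3.14].

### API

Orientations are given as a rotation vector (axis times angle).
In Python, from workcell import * gives the robot as it stands.
- The arm moves only by the tool play_rows, never from a script. Its arguments are lists of equal length, an entry for each row: "slide": the shift along the tool's x, y, z in cm, a list of three; "delta_rot": the turn, a rotation vector about the tool's x, y, z in rad, a list of three. In form: {"slide": [[x, y, z], ...], "delta_rot": [[wx, wy, wz], ...]}. A call has 1 to 12 rows; each row is the pose to reach, as a shift and turn from the pose measured when the call began, along the tool's axes at that moment; what a row does not reach only later rows make up. A row lasts 1/12 s, in which the tool goes at most 41.7 mm and 7.16 degrees, less where a joint would pass 70% of its speed; a pose out of reach is approached as far as the arm can. A call with a gripper value outside its range is refused whole. "hand" is the opening, from 0 (shut) to 1 (fully open), set as the call begins (left out, the last holds). The fingers move at their own pace and stop on an object; "force" is the grip in N (left out, the last holds). Time passes only in rows, so rows that repeat a pose let the fingers close. It gives the time, the measured TCP pose, the force and the opening at its end, in the units of the state.
- read_state(): the state, without advancing time (a new reading comes with each control period).
- read_camera(name): name is "scene" or "top"; returns a dict with "image" (420x560x3 uint8, red, green, blue), "depth" (420x560 float32, m along the optical axis (not along the pixel's ray), 0 where there is no reading), "fovy" (degrees; the focal length in pixels is half the picture's height over the tangent of half this angle, whatever the lens; pixels are square), "cx", "cy" (the principal point, pixels), "world_from_camera" (4x4, takes a point from camera to world coordinates). Camera axes: x right, y up, looking along -z (the intrinsics and any distortion apply to the point x, -y, -z); pixel columns grow to the right and rows downward; lengths in m; the calibration is good to about 2 mm. A picture is of the moment at which its call begins.
- finish_job(): hands the job in, once; it reports no verdict.
Trained networks look in a picture, given as the dict that the camera call returned (one of the last four; its "shot" number tells which), for a name from the list of things; names that differ only in an ending like _2 or _b are one class to them, and where a whole thing is asked for, a point or a joint stands for the part that bears it (a point fixed in the world has none). Each returns a list of dicts, best first, with "conf" (0 to 1); they miss things now and then, are a little off and sometimes report something else, mostly with a low value. They report only what shows in the picture. A call takes as long as a camera call.
- spot_in(target, picture): "bbox" ([centre column, centre row, width, height] in pixels, round what is visible of it).
- landmark_of(target, picture): "at" ([column, row] in pixels: a listed point, or the origin of a listed thing).
The state is a dict: "time": time; "q": joint angles; "joint_vel": joint speeds; "joint_torque": joint torques, N m; "tool_pos": TCP position; "tcp_rot": TCP orientation; "wrist_force": force on the tool from outside, world axes, zero at the start; "torque": the same for the moment, N m; "width": opening from 0.0 (shut) to 1.0 (fully open).
Only numpy, scipy, OpenCV 4.12 (cv2) and the standard library are available. Lean on these libraries where they do the work, as an engineer would, in place of code of your own. Each camera call takes 0.05 s, during which the arm holds its last target.

### The job

Bring the wafer under the camera lens for inspection: take the loose grip sleeve of the stage's crank and, keeping hold of it all the while the carriage moves, turn the crank until the wafer is centred under the black round lens, not under the flat rectangular lamp. Then let go of the crank and leave the wafer at rest there.

Things in the scene. Friction and masses are not known exactly. Their poses are not given: they have to be found in the camera images.
- stage: fixed grey stage base 335 x 500 mm, 20 mm thick; white gearbox (top 52 mm up) near the robot, two rails on the far side. Origin: on the crank's upright axis, at table height. x points from the crank to the rails (centre line 190 mm along x), y along the rails, z up. The crank arm (68 mm up at most) starts along -x, turns up to 5.4 rad either way, resists with 3 N at the sleeve and stays where left.
- sleeve: upright black plastic grip sleeve at the end of the crank arm: a cylinder 24 mm in diameter, 56 mm tall (70 to 126 mm above the table, a pin head 4 mm above that). Origin: its centre, 98 mm above the table, 60 mm from the crank axis; z is its axis. It spins freely on its pin, so fingers holding it need not turn with the crank; its yaw means nothing. Pinch it from above at any yaw.
- carriage: carriage on the rails with a dark round wafer, 100 mm across, fixed on top. Origin: centre of the wafer's upper face, 57 mm above the table. Starts midway along the rails. The crank drives it 25 mm for each radian (157 mm a full turn): towards the stage's +y when the crank turns counter-clockwise seen from above, towards -y when clockwise.
- lens: camera lens, fixed: black upright round tube 42 mm across, 70 mm tall, on a metal bracket from the far edge of the stage, over the rails 65 to 115 mm to one side of the wafer's start. Origin: middle of its lower face, 75 mm above the table (top 145 mm). Over the other side hangs a flat white rectangular lamp, 85 x 48 mm, top 119 mm: not the target.

How it is judged:
By the outcome, as a careful person would: the job done as asked, in the order asked, and still so for the second after the job is handed in, with the robot touching nothing.
It also fails if it takes over 45 s, if anything falls off the work surface, if the arm or the gripper's body presses on something with over 40 N, if the wrist force passes 120 N, or if a joint passes its speed limit or range.

## Working session

There is one attempt and no reset: what is moved stays moved. The work goes in short steps, Python scripts to look and compute and a tool call to move; the robot and the scene stay as the last step left them, time stands still between calls to the robot, and variables do not carry over. Pictures are saved under pics/ and viewed, and the job is handed in when it is done.

Besides the shell and the picture viewer there is one more tool, called after ">>>" as name(argument=value, ...), one argument or row to a line, values as JSON. play_rows: Moves the arm, as the interface text tells. Its arguments: {"type":"object","properties":{"slide":{"type":"array"},"delta_rot":{"type":"array"},"hand":{"type":"number"},"force":{"type":"number"}},"required":["slide","delta_rot"]}

```bash
ls; mkdir -p pics; cat > h.py <<'E'
from workcell import *
import numpy as np, cv2
def save(p,n): cv2.imwrite('pics/'+n+'.png', cv2.cvtColor(p['image'],cv2.COLOR_RGB2BGR))
def f_of(p): return p['image'].shape[0]/2/np.tan(np.radians(p['fovy'])/2)
def ray(p,uv):
    f=f_of(p); T=np.array(p['world_from_camera'])
    d=np.array([(uv[0]-p['cx'])/f,-(uv[1]-p['cy'])/f,-1.0])
    return T[:3,3],T[:3,:3]@d
def at_z(p,uv,z):
    o,d=ray(p,uv); return o+d*(z-o[2])/d[2]
def at_depth(p,uv):
    o,d=ray(p,uv); return o+d*p['depth'][int(round(uv[1])),int(round(uv[0]))]
def tri(rs):
    A=np.zeros((3,3));b=np.zeros(3)
    for o,d in rs:
        d=d/np.linalg.norm(d);M=np.eye(3)-np.outer(d,d);A+=M;b+=M@o
    return np.linalg.solve(A,b)
E
python3 - <<'E'
from h import *
np.set_printoptions(precision=4,suppress=True)
print(read_state())
P={}
for c in('scene','top'):
    p=read_camera(c);P[c]=p;save(p,c+'0')
    print(c,[ (k,v) for k,v in p.items() if k not in('image','depth')])
    for t in('sleeve','carriage','lens','stage'):
        r=landmark_of(t,p); print(t,[(x['at'],round(x['conf'],2),at_depth(p,x['at'])) for x in r[:3]])
for t in('sleeve','carriage','lens','stage'):
    try: print(t,tri([ray(P[c],landmark_of(t,P[c])[0]['at']) for c in P]))
    except Exception as e: print(t,e)
E
```

```text
pics
{'time': 0.0, 'q': array([-1.3439,  0.2647,  1.6054, -0.    ,  1.2737, -0.0369]), 'joint_vel': array([-0.0005,  0.0006,  0.0003, -0.001 ,  0.0003,  0.0017]), 'joint_torque': array([ -0.0013, -51.5111, -36.7315,  -0.0003,   0.0129,  -0.    ]), 'tool_pos': array([ 0.1759, -0.651 ,  0.238 ]), 'tcp_rot': array([-3.1121, -0.413 ,  0.0003]), 'wrist_force': array([ 0.134 , -1.1638, -0.2961]), 'torque': array([-0.0334, -0.0201,  0.0082]), 'width': 1.0003922286130464}
scene [('fovy', 47.84388959253552), ('cx', 274.41733827200227), ('cy', 205.77565333166302), ('world_from_camera', array([[ 0.6586, -0.4103,  0.6307,  1.0129],
       [ 0.7524,  0.3726, -0.5432, -0.3451],
       [-0.0121,  0.8323,  0.5542,  0.4376],
       [ 0.    ,  0.    ,  0.    ,  1.    ]])), ('shot', 1)]
sleeve [([236.5, 150.2], 0.6, array([0.4774, 0.0405, 0.1042]))]
carriage [([302.4, 265.2], 0.61, array([ 0.7018, -0.0336,  0.0579]))]
lens []
stage [([251.1, 223.2], 0.94, array([ 0.5717, -0.0098,  0.0399]))]
top [('fovy', 46.9469754126493), ('cx', 275.5184842214378), ('cy', 205.46110069203226), ('world_from_camera', array([[-0.0172,  0.9847, -0.1735,  0.4857],
       [-0.999 , -0.0241, -0.0379, -0.0045],
       [-0.0415,  0.1727,  0.9841,  0.7331],
       [ 0.    ,  0.    ,  0.    ,  1.    ]])), ('shot', 2)]
sleeve [([257.1, 303.4], 0.62, array([0.4707, 0.0435, 0.129 ]))]
carriage [([311.8, 138.5], 0.72, array([ 0.702 , -0.0328,  0.0578]))]
lens [([264.4, 118.0], 0.84, array([0.7076, 0.0312, 0.133 ])), ([311.7, 134.4], 0.37, array([ 0.7089, -0.0329,  0.0557])), ([272.5, 263.9], 0.34, array([0.5219, 0.0267, 0.0669]))]
stage [([273.5, 262.1], 0.97, array([0.5244, 0.0254, 0.0662]))]
sleeve [0.4699 0.0459 0.0996]
carriage [ 0.7018 -0.0331  0.0577]
lens list index out of range
stage [ 0.5271  0.0267 -0.0012]
```

View pics/scene0.png

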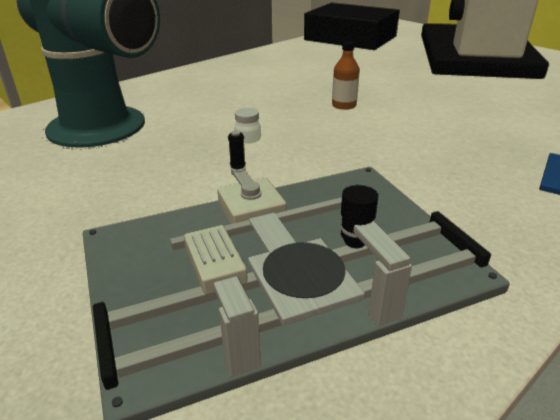

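View pics/top0.png

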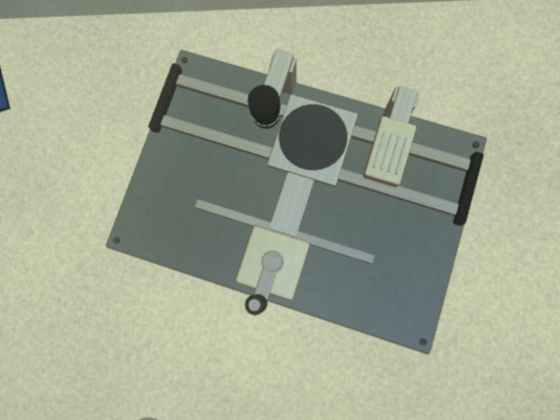

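The top view shows the sleeve at about (256,304), the wafer at (313,137), the lens at (264,104) on the stage's +y side, and the lamp at (390,150) on the other side. So the crank has to turn counter-clockwise. Next I measure the lens and wafer more precisely.

```bash
cat > m.py <<'E'
from h import *
np.set_printoptions(precision=4,suppress=True)
def cloud(p):
    v,u=np.indices(p['depth'].shape); f=f_of(p); T=np.array(p['world_from_camera']); d=p['depth']
    c=np.stack([(u-p['cx'])/f*d,-(v-p['cy'])/f*d,-d],-1)
    X=c@T[:3,:3].T+T[:3,3]; X[d==0]=np.nan; return X
def circ(xy,r=None):
    from scipy.optimize import least_squares
    g=lambda q: np.hypot(*(xy-q[:2]).T)-(q[2] if r is None else r)
    m=np.median(xy,0)
    return least_squares(g,[*m,0.02],loss='soft_l1',f_scale=.002).x
E
python3 - <<'E'
from m import *
for c in('top','scene'):
    p=read_camera(c); X=cloud(p); I=p['image'].astype(int); dark=I.max(-1)<60
    near=lambda x,y,r: np.hypot(X[...,0]-x,X[...,1]-y)<r
    for nm,x,y,r,z0,z1 in (('lens',.73,.05,.06,.135,.16),('lens-side',.73,.05,.06,.08,.135),('sleeve',.47,.046,.03,.118,.14),('sleeveside',.47,.046,.03,.075,.118),('wafer',.702,-.033,.065,.05,.064)):
        m=near(x,y,r)&(X[...,2]>z0)&(X[...,2]<z1)&(dark if nm!='sleeve' else True)
        q=X[m]
        if len(q)<5: print(c,nm,len(q)); continue
        print(c,nm,len(q),'mean',q.mean(0),'mid',(np.nanmin(q,0)+np.nanmax(q,0))/2,'ext',np.ptp(q,0))
    m=dark.astype(np.uint8)
    n,l,s,ce=cv2.connectedComponentsWithStats(m)
    for i in range(1,n):
        if s[i,4]>80: print('   blob',s[i],ce[i])
    for nm,x,y,z in(('L',.725,.05,.145),):
        pass
    for t in ('lens','sleeve','carriage'):
        print(t,[(np.round(b['bbox'],1),round(b['conf'],2)) for b in spot_in(t,p)[:2]])
    crop=(slice(60,160),slice(200,380)) if c=='top' else (slice(120,300),slice(200,420))
    im=cv2.cvtColor(p['image'][crop],cv2.COLOR_RGB2BGR); im=np.clip(im.astype(float)*2,0,255).astype(np.uint8)
    k=4 if c=='top' else 3
    cv2.imwrite(f'pics/{c}_crop.png',cv2.resize(im,None,fx=k,fy=k,interpolation=cv2.INTER_CUBIC))
E
```

```text
top lens 789 mean [0.726  0.0315 0.1442] mid [0.7275 0.0309 0.1414] ext [0.0407 0.0387 0.0126]
top lens-side 183 mean [0.7111 0.0291 0.1195] mid [0.7149 0.0305 0.1116] ext [0.0158 0.0375 0.0463]
top sleeve 335 mean [0.4695 0.047  0.1259] mid [0.4698 0.0473 0.1254] ext [0.0245 0.024  0.0123]
top sleeveside 12 mean [0.473  0.0372 0.0943] mid [0.4728 0.0384 0.0919] ext [0.0128 0.0054 0.02  ]
top wafer 0
   blob [150  65  31  67 653] [164.7259  98.5513]
   blob [249  85  31  40 963] [263.9232 104.2606]
   blob [453 152  30  73 806] [467.7816 188.5409]
lens [(array([271.2,  88. ,  50.9,  80. ]), 0.68)]
sleeve [(array([255.6, 303.6,  19.5,  20.9]), 0.83)]
carriage [(array([285.8, 177.9, 179.8, 168.4]), 0.7)]
scene lens 811 mean [0.7317 0.0258 0.1439] mid [0.7283 0.0297 0.1411] ext [0.042  0.0408 0.0121]
scene lens-side 748 mean [0.7354 0.0165 0.1144] mid [0.7317 0.0247 0.1075] ext [0.0356 0.0311 0.0549]
scene sleeve 165 mean [0.4736 0.0429 0.1257] mid [0.4712 0.0449 0.1251] ext [0.0243 0.0236 0.0139]
scene sleeveside 336 mean [0.4768 0.0409 0.0965] mid [0.4731 0.0432 0.0967] ext [0.0192 0.
[... 314 characters left out ...]
68] [350.8018  25.3097]
   blob [ 422   24  126   55 3468] [476.609  57.519]
   blob [ 49 119  95  28 297] [103.3165 138.596 ]
   blob [228 133  17  36 464] [236.5237 151.0086]
   blob [ 341  185   37   49 1386] [357.9048 206.0404]
   blob [430 212  60  56 993] [460.7503 239.1279]
   blob [341 230  24  18 206] [351.6893 240.8204]
   blob [ 264  243   80   55 3416] [303.5697 270.1833]
   blob [ 127  287  380  133 2059] [308.2215 358.1141]
   blob [  93  302   26   88 1312] [104.5694 346.5846]
lens [(array([377.6, 256.8,  72.9, 141.1]), 0.56), (array([235.3, 150.6,  17.8,  34.4]), 0.51)]
sleeve [(array([236.2, 149.7,  14.6,  32.4]), 0.71)]
carriage [(array([267. , 260.4, 188.8, 123.5]), 0.67)]
```

```bash
ls pics
```

```text
scene0.png
scene_crop.png
top0.png
top_crop.png
```

View pics/top_crop.png

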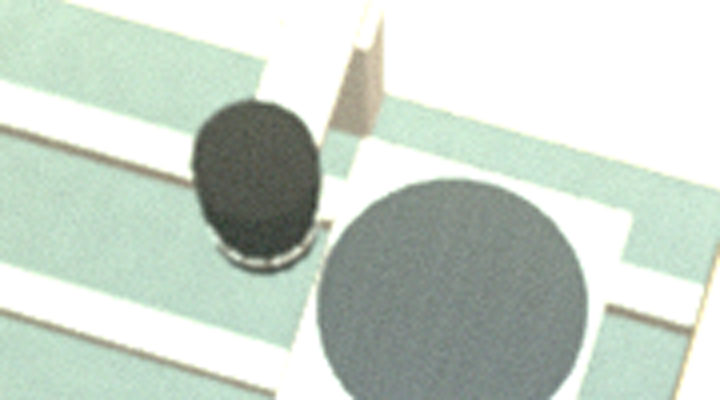

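View pics/scene_crop.png

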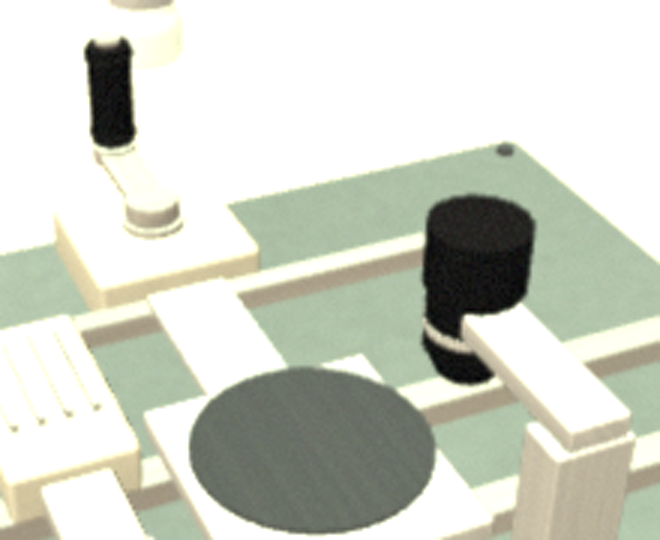

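```bash
cat > m2.py <<'E'
from m import *
from scipy.optimize import least_squares
def wafer(p,guess=None):
    # fit projected 50mm circle at z=.057 to strongest edge: dark region, via depth band + intensity
    X=cloud(p); g=p['image'].astype(int).max(-1)
    m=((abs(X[...,2]-.0575)<.006)&(g<95)).astype(np.uint8)
    m=cv2.morphologyEx(m,cv2.MORPH_OPEN,np.ones((3,3)))
    m=cv2.morphologyEx(m,cv2.MORPH_CLOSE,np.ones((5,5)))
    n,l,s,ce=cv2.connectedComponentsWithStats(m); i=1+np.argmax(s[1:,4])
    cs,_=cv2.findContours((l==i).astype(np.uint8),cv2.RETR_EXTERNAL,cv2.CHAIN_APPROX_NONE)
    c=max(cs,key=len)[:,0,:].astype(float)
    xy=np.array([at_z(p,u,.057)[:2] for u in c])
    return circ(xy),s[i,4],xy
E
python3 - <<'E'
from m2 import *
for c in('top','scene'):
    p=read_camera(c); w,a,_=wafer(p); print(c,'wafer',w,a)
    if c=='top':
        cor=[at_z(p,u,.02) for u in((182,51),(486,137),(430,353),(107,247))]
        print(np.array(cor)); 
        for a,b in((0,1),(3,2),(0,3),(1,2)):
            d=cor[a]-cor[b]; print(np.arctan2(d[1],d[0]),np.linalg.norm(d[:2]))
    # crank hub circle centre
    X=cloud(p); m=(np.hypot(X[...,0]-.527,X[...,1]-.0267)<.03)&(X[...,2]>.058)&(X[...,2]<.09)
    q=X[m];print('hub',len(q),q.mean(0)); 
u=[]
E
```

```text
top wafer [ 0.7054 -0.0338  0.0483] 3436
[[ 0.8661  0.1685  0.02  ]
 [ 0.7084 -0.2964  0.02  ]
 [ 0.3958 -0.1904  0.02  ]
 [ 0.5544  0.2767  0.02  ]]
1.2437987627307887 0.4909386024387255
1.2433592833785494 0.4932938143385606
-0.3339253033428335 0.3299213419280769
-0.3267868184241669 0.33013022467814895
hub 486 [0.5192 0.0301 0.0667]
scene wafer [ 0.7055 -0.0353  0.0494] 3602
hub 300 [0.5246 0.0256 0.0664]
```

>>> play_rows(
  slide=[
    [4,-5,0],
    [8,-10,0],
    [11,-14,0],
    [14,-18,0],
    [17,-22,0],
    [20,-26,0],
    [23,-30,0],
    [26,-34,0],
    [29,-37,0],
    [31,-40,0],
    [34,-43,0],
    [36,-46,0],
  ],
  delta_rot=[
    [0,0,0],
    [0,0,0],
    [0,0,0],
    [0,0,0],
    [0,0,0],
    [0,0,0],
    [0,0,0],
    [0,0,0],
    [0,0,0],
    [0,0,0],
    [0,0,0],
    [0,0,0],
  ],
  hand=1,
  force=60,
)

```text
time: 2.35
tool_pos: [0.3709, -0.1893, 0.2398]
tcp_rot: [3.113, 0.412, 0.002]
wrist_force: [1.2, 0.1, 0.5]
width: 0.998
```

```bash
cat > d.py <<'E'
from h import *
from scipy.spatial.transform import Rotation as Ro
np.set_printoptions(precision=4,suppress=True)
O=np.array([.5262,.0267]);PH=-.329
def sl(th,r=.06): return O+r*np.array([np.cos(np.pi+PH+th),np.sin(np.pi+PH+th)])
def st():
    s=read_state(); R=Ro.from_rotvec(s['tcp_rot']).as_matrix()
    print('t',s['time'],'pos',s['tool_pos'],'F',s['wrist_force'],'w',s['width']); print('tool x',R[:,0],'y',R[:,1],'z',R[:,2],'q',s['q'])
    return s,R
def go(s,R,t): return R.T@(np.array(t)-s['tool_pos'])*100
E
python3 - <<'E'
from d import *
s,R=st(); print(sl(0)); print(go(s,R,[*sl(0),.17]))
E
```

```text
t 2.35 pos [ 0.3709 -0.1893  0.2398] F [1.2369 0.1021 0.4603] w 0.9980272242055069
tool x [0.9656 0.2601 0.0013] y [ 0.2601 -0.9656  0.0012] z [ 0.0015 -0.0008 -1.    ] q [-0.5319 -0.2474  2.1183  0.0001  1.2689  0.7758]
[0.4694 0.0461]
[ 15.6271 -20.1777   6.974 ]
```

>>> play_rows(
  slide=[
    [2.5,-3.2,0],
    [5,-6.4,0],
    [7.5,-9.6,0],
    [10,-12.8,0],
    [12.5,-16,1],
    [14.5,-18.5,3],
    [15.6,-20.1,5],
    [15.6,-20.1,7],
    [15.6,-20.1,7],
    [15.6,-20.1,7],
  ],
  delta_rot=[
    [0,0,0],
    [0,0,0],
    [0,0,0],
    [0,0,0],
    [0,0,0],
    [0,0,0],
    [0,0,0],
    [0,0,0],
    [0,0,0],
    [0,0,0],
  ],
)

```text
time: 3.18
tool_pos: [0.4681, 0.0454, 0.1687]
tcp_rot: [3.113, 0.414, -0.003]
wrist_force: [-0.9, -0.4, 0.6]
width: 0.999
```

```bash
python3 - <<'E'
from d import *
s,R=st(); print(go(s,R,[*sl(0),.09]))
p=read_camera('scene'); save(p,'pre')
E
```

```text
t 3.1833 pos [0.4681 0.0454 0.1687] F [-0.9238 -0.413   0.626 ] w 0.9994495916186593
tool x [ 0.9653  0.261  -0.002 ] y [ 0.261  -0.9653  0.0006] z [-0.0018 -0.0012 -1.    ] q [ 0.0445 -0.0697  2.1034 -0.0012  1.1097  1.3518]
[ 0.1567 -0.0362  7.8739]
```

View pics/pre.png

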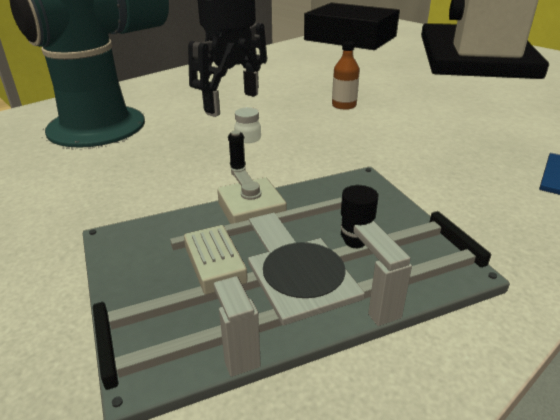

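The open fingers, with tips at about (212,110) and (251,92), straddle the sleeve at (236,150). I descend and grip it.

>>> play_rows(
  slide=[
    [0.1,0,2.5],
    [0.1,0,5],
    [0.1,0,7],
    [0.1,0,7.8],
    [0.1,0,7.8],
  ],
  delta_rot=[
    [0,0,0],
    [0,0,0],
    [0,0,0],
    [0,0,0],
    [0,0,0],
  ],
)

```text
time: 3.65
tool_pos: [0.4695, 0.0444, 0.0915]
tcp_rot: [3.114, 0.41, -0.002]
wrist_force: [0.3, 0.4, -0.3]
width: 0.999
```

>>> play_rows(
  slide=[
    [0,0,0],
    [0,0,0],
    [0,0,0],
    [0,0,0],
    [0,0,0],
    [0,0,0],
    [0,0,0],
    [0,0,0],
    [0,0,0],
    [0,0,0],
  ],
  delta_rot=[
    [0,0,0],
    [0,0,0],
    [0,0,0],
    [0,0,0],
    [0,0,0],
    [0,0,0],
    [0,0,0],
    [0,0,0],
    [0,0,0],
    [0,0,0],
  ],
  hand=0,
  force=60,
)

```text
time: 4.48
tool_pos: [0.4701, 0.0448, 0.0927]
tcp_rot: [3.114, 0.41, 0.0]
wrist_force: [-2.4, 1.1, 5.4]
width: 0.267
```

```bash
python3 - <<'E'
from d import *
s,R=st(); 
p=read_camera('scene'); save(p,'grip')
p0=s['tool_pos']
base=sl(0)
for th in np.arange(.1,1.31,.1): print(round(th,2), (R.T@np.array([*(sl(th)-base),0])*100).round(2))
E
```

```text
t 4.4833 pos [0.4701 0.0448 0.0927] F [-2.4151  1.1196  5.3563] w 0.2673820493102283
tool x [0.9659 0.2588 0.0001] y [ 0.2588 -0.9659  0.0007] z [ 0.0003 -0.0007 -1.    ] q [ 0.0427  0.024   2.1693 -0.0008  0.948   1.3523]
0.1 [-0.31  0.51  0.  ]
0.2 [-0.56  1.06  0.  ]
0.3 [-0.77  1.62  0.  ]
0.4 [-0.91  2.2   0.  ]
0.5 [-0.99  2.8   0.  ]
0.6 [-1.02  3.4   0.  ]
0.7 [-0.98  4.    0.  ]
0.8 [-0.89  4.59  0.  ]
0.9 [-0.73  5.17  0.  ]
1.0 [-0.52  5.73  0.  ]
1.1 [-0.26  6.27  0.  ]
1.2 [0.06 6.78 0.  ]
1.3 [0.43 7.25 0.01]
```

View pics/grip.png

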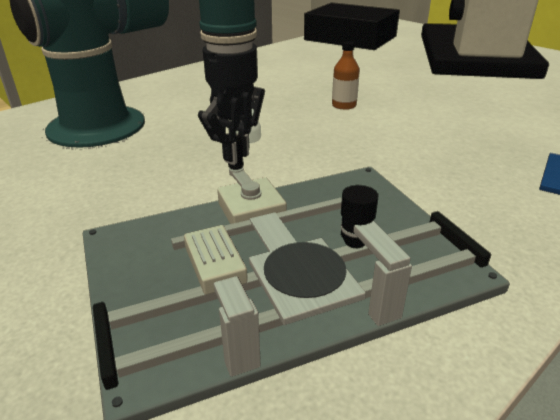

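The fingers are closed on the sleeve at (236,163): the opening is about 23 mm and the forces are small. I start with a short arc.

>>> play_rows(
  slide=[
    [-0.31,0.51,0],
    [-0.56,1.06,0],
    [-0.77,1.62,0],
    [-0.91,2.2,0],
    [-0.99,2.8,0],
    [-1.02,3.4,0],
    [-1.02,3.4,0],
  ],
  delta_rot=[
    [0,0,0],
    [0,0,0],
    [0,0,0],
    [0,0,0],
    [0,0,0],
    [0,0,0],
    [0,0,0],
  ],
)

```text
time: 5.12
tool_pos: [0.471, 0.0083, 0.0929]
tcp_rot: [3.114, 0.408, 0.007]
wrist_force: [6.9, 1.1, -7.5]
width: 0.269
```

```bash
cat > chk.py <<'E'
from m2 import *
from d import *
import sys
s,R=st()
p=read_camera('scene'); save(p,sys.argv[1])
w0=np.array([.7055,-.0348]); yh=np.array([-np.sin(PH),np.cos(PH)])
for c in('top','scene'):
    p=read_camera(c); w,a,_=wafer(p); print(c,'wafer',w,a,'moved',(w[:2]-w0)@yh)
r=s['tool_pos'][:2]-O; th=(np.arctan2(r[1],r[0])-np.pi-PH)%(2*np.pi); print('theta',th,'r',np.hypot(*r),'radial F',s['wrist_force'][:2]@r/np.hypot(*r))
b=s['tool_pos'][:2]
t1=float(sys.argv[2])
n=np.ceil((t1-th)/.1)
for k in np.linspace(th,t1,int(n)+1)[1:]: print(round(k,3),(R.T@np.array([*(sl(k)-b),0])*100).round(2))
E
python3 chk.py t1 1.7
```

```text
t 5.1167 pos [0.471  0.0083 0.0929] F [ 6.9238  1.0794 -7.4647] w 0.26918245056106205
tool x [0.9662 0.2577 0.0045] y [ 0.2577 -0.9662  0.0018] z [ 0.0048 -0.0006 -1.    ] q [-0.035   0.0187  2.1743 -0.0005  0.9438  1.2755]
top wafer [ 0.7104 -0.0185  0.0474] 3250 moved 0.017019676460134685
scene wafer [ 0.711  -0.0196  0.0493] 3489 moved 0.016205733526524324
theta 0.6512964305433373 r 0.05815191074738114 radial F -6.909242481157962
0.747 [-0.12  0.58  0.  ]
0.842 [-0.01  1.14  0.  ]
0.937 [0.16 1.69 0.  ]
1.033 [0.38 2.21 0.01]
1.128 [0.65 2.72 0.01]
1.223 [0.97 3.19 0.01]
1.319 [1.33 3.64 0.01]
1.414 [1.73 4.05 0.01]
1.509 [2.17 4.41 0.02]
1.605 [2.64 4.74 0.02]
1.7 [3.14 5.02 0.02]
```

View pics/t1.png

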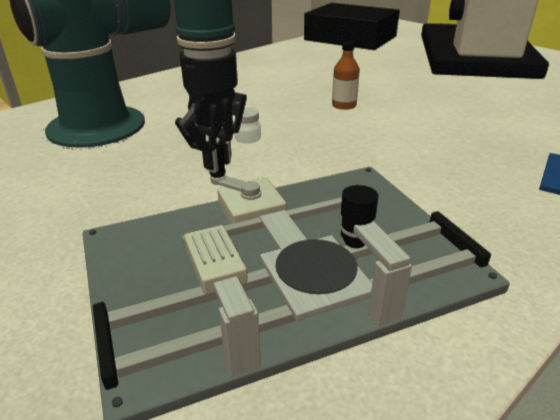

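The sleeve is held and the carriage has moved about 16.5 mm the right way. I shift the crank centre by about 1.3 mm in x and carry on.

```bash
sed -i 's/O=np.array(\[.5262,.0267\])/O=np.array([.5276,.0268])/' d.py; python3 chk.py t1b 1.75
```

```text
t 5.2667 pos [0.471  0.0083 0.0929] F [ 8.0348  0.6228 -7.2617] w 0.26469034893521154
tool x [0.9661 0.2581 0.0043] y [ 0.2581 -0.9661  0.0025] z [ 0.0048 -0.0013 -1.    ] q [-0.0344  0.0186  2.1744 -0.0014  0.9437  1.276 ]
top wafer [ 0.7105 -0.0185  0.0474] 3254 moved 0.016994044690918062
scene wafer [ 0.711  -0.0196  0.0493] 3490 moved 0.016197559870310546
theta 0.6448084315686087 r 0.05953150257847221 radial F -7.830896259844239
0.737 [0.01 0.55 0.  ]
0.829 [0.11 1.09 0.  ]
0.921 [0.27 1.62 0.01]
1.013 [0.47 2.14 0.01]
1.105 [0.72 2.63 0.01]
1.197 [1.02 3.1  0.01]
1.29 [1.35 3.54 0.01]
1.382 [1.73 3.94 0.02]
1.474 [2.14 4.31 0.02]
1.566 [2.58 4.64 0.02]
1.658 [3.05 4.93 0.03]
1.75 [3.55 5.18 0.03]
```

>>> play_rows(
  slide=[
    [0.01,0.55,0],
    [0.11,1.09,0],
    [0.27,1.62,0],
    [0.47,2.14,0],
    [0.72,2.63,0],
    [1.02,3.1,0],
    [1.35,3.54,0],
    [1.73,3.94,0],
    [2.14,4.31,0],
    [2.58,4.64,0],
    [3.05,4.93,0],
    [3.55,5.18,0],
  ],
  delta_rot=[
    [0,0,0],
    [0,0,0],
    [0,0,0],
    [0,0,0],
    [0,0,0],
    [0,0,0],
    [0,0,0],
    [0,0,0],
    [0,0,0],
    [0,0,0],
    [0,0,0],
    [0,0,0],
  ],
)

```text
time: 6.42
tool_pos: [0.5176, -0.0312, 0.0927]
tcp_rot: [-3.113, -0.407, -0.004]
wrist_force: [-1.6, 9.1, 0.2]
width: 0.264
```

```bash
python3 chk.py t2 2.74
```

```text
t 6.4167 pos [ 0.5176 -0.0312  0.0927] F [-1.5949  9.139   0.1874] w 0.26401368973658457
tool x [0.9664 0.2569 0.0025] y [ 0.257  -0.9664 -0.0016] z [ 0.002   0.0022 -1.    ] q [-0.1099  0.1097  2.0772  0.003   0.953   1.1993]
top wafer [0.7177 0.0058 0.0459] 2688 moved 0.04234815693662781
scene wafer [0.7197 0.0047 0.0484] 3145 moved 0.04198326504017546
theta 1.7297129729373433 r 0.05886132319551182 radial F -8.737120297348397
1.822 [0.46 0.31 0.  ]
1.913 [0.99 0.47 0.  ]
2.005 [1.53 0.58 0.  ]
2.097 [2.08 0.64 0.  ]
2.189 [2.63 0.65 0.01]
2.281 [3.18 0.61 0.01]
2.373 [3.72 0.51 0.01]
2.464 [4.25 0.37 0.01]
2.556 [4.77 0.18 0.01]
2.648 [ 5.27 -0.05  0.01]
2.74 [ 5.74 -0.33  0.01]
```

View pics/t2.png

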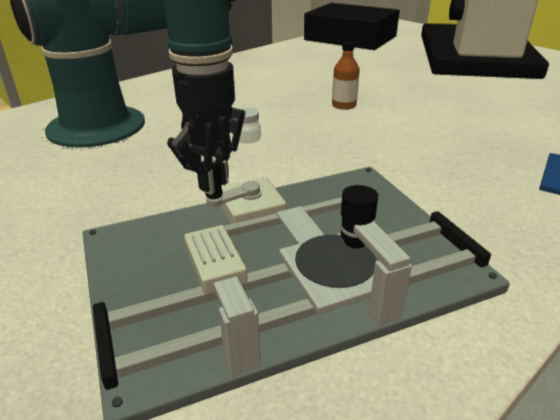

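The carriage is at about 42 mm, the wafer is partly under the lens, and the sleeve is still held. I continue to about 2.55 rad and then measure.

>>> play_rows(
  slide=[
    [0.46,0.25,0],
    [0.99,0.41,0],
    [1.53,0.52,0],
    [2.08,0.58,0],
    [2.63,0.59,0],
    [3.18,0.55,0],
    [3.72,0.47,0],
    [4.25,0.33,0],
    [4.77,0.15,0],
    [4.77,0.15,0],
    [4.77,0.15,0],
  ],
  delta_rot=[
    [0,0,0],
    [0,0,0],
    [0,0,0],
    [0,0,0],
    [0,0,0],
    [0,0,0],
    [0,0,0],
    [0,0,0],
    [0,0,0],
    [0,0,0],
    [0,0,0],
  ],
)

```text
time: 7.48
tool_pos: [0.5636, -0.0201, 0.0927]
tcp_rot: [-3.112, -0.406, -0.002]
wrist_force: [-2.3, 4.4, 2.8]
width: 0.267
```

```bash
python3 chk.py t3 2.74; python3 - <<'E'
from m2 import *
p=read_camera('top'); 
im=np.clip(p['image'][60:190,190:370,::-1].astype(float)*2,0,255).astype(np.uint8)
cv2.imwrite('pics/t3top.png',cv2.resize(im,None,fx=4,fy=4,interpolation=cv2.INTER_CUBIC))
E
```

```text
t 7.4833 pos [ 0.5636 -0.0201  0.0927] F [-2.3484  4.4447  2.7918] w 0.2668181799721201
tool x [0.9665 0.2566 0.0014] y [ 0.2566 -0.9665 -0.0031] z [ 0.0006  0.0033 -1.    ] q [-0.0819  0.1917  1.9815  0.0041  0.9681  1.2271]
top wafer [0.7673 0.0077 0.0026] 15 moved 0.06021451012381152
scene wafer [0.7245 0.0132 0.0413] 2333 moved 0.051577410467690175
theta 2.5548006692210943 r 0.05915008705258795 radial F -4.9553494577454575
2.647 [ 0.53 -0.16  0.  ]
2.74 [ 1.01 -0.44  0.  ]
```

View pics/t3.png

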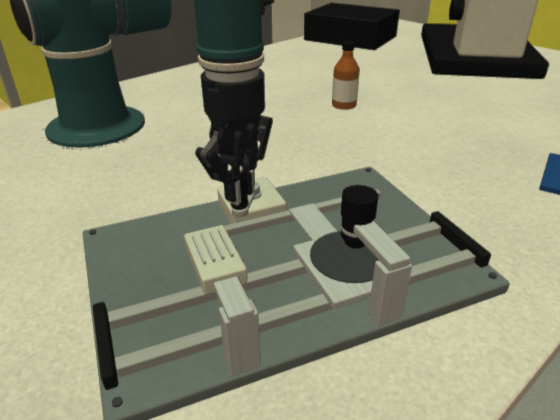

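View pics/t3top.png

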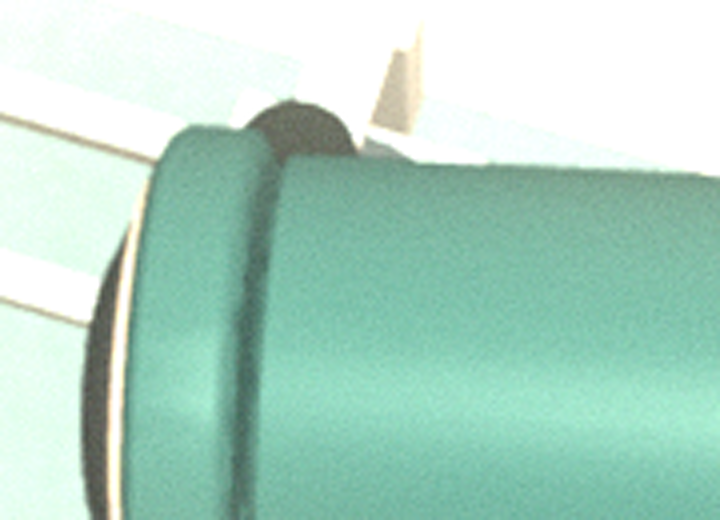

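The top view is blocked by the arm. In the scene view the wafer is nearly under the lens. I do a constrained wafer fit in the scene view before the last bit.

```bash
cat > fit.py <<'E'
from m2 import *
from d import *
# 1-D: shift s along rail of start wafer; use edge contrast on circle visible arcs: fit robustly contour points
def fit1(p,w0,r):
    yh=np.array([-np.sin(PH),np.cos(PH)])
    _,_,xy=wafer(p)
    best=None
    for s in np.arange(-.005,.1,.0002):
        d=abs(np.hypot(*(xy-(w0+s*yh)).T)-r); sc=np.exp(-(d/.0012)**2).sum()
        if best is None or sc>best[0]: best=(sc,s,len(xy))
    return best
E
python3 - <<'E'
from fit import *
p=read_camera('scene'); w0=np.array([.7055,-.0353])
print(fit1(p,w0,.0494))
for n in('scene0','t1','t2','t3'):
    im=cv2.cvtColor(cv2.imread(f'pics/{n}.png'),cv2.COLOR_BGR2RGB)
    g=im.astype(int).max(-1)
    # image-only: dark mask near rail plane
    q=dict(p); q['image']=im
    v,u=np.indices(g.shape); 
    f=f_of(p);T=np.array(p['world_from_camera'])
    d=np.stack([(u-p['cx'])/f,-(v-p['cy'])/f,-np.ones(g.shape)],-1)@T[:3,:3].T
    X=T[:3,3]+d*((.057-T[2,3])/d[...,2])[...,None]
    yh=np.array([-np.sin(PH),np.cos(PH)])
    best=(-1e9,)
    gi=cv2.GaussianBlur(g.astype(np.float32),(3,3),0)
    a=np.linspace(0,2*np.pi,360)
    def samp(c,r):
        pts=np.stack([c[0]+r*np.cos(a),c[1]+r*np.sin(a),np.full(360,.057)],-1)
        k=(pts-T[:3,3])@T[:3,:3]; uu=p['cx']+f*k[:,0]/-k[:,2]; vv=p['cy']-f*k[:,1]/-k[:,2]
        return cv2.remap(gi,uu.astype(np.float32)[None],vv.astype(np.float32)[None],cv2.INTER_LINEAR)[0]
    for dx in np.arange(-.002,.0031,.001):
      for s in np.arange(-.005,.1,.0005):
        c=w0+s*yh+dx*np.array([np.cos(PH),np.sin(PH)])
        sc=np.clip(samp(c,.053)-samp(c,.047),0,60).sum()
        if sc>best[0]: best=(sc,s,dx)
    print(n,best)
E
```

```text
(np.float64(84.71509005181424), np.float64(0.06359999999999988), 177)
scene0 (np.float32(20359.648), np.float64(-0.0005000000000000039), np.float64(0.0))
t1 (np.float32(20453.49), np.float64(0.01649999999999998), np.float64(0.0))
t2 (np.float32(19891.582), np.float64(0.04349999999999996), np.float64(-0.001))
t3 (np.float32(14061.013), np.float64(0.06049999999999995), np.float64(0.0))
```

>>> play_rows(
  slide=[
    [0.27,-0.07,0],
    [0.53,-0.16,0],
    [0.78,-0.29,0],
    [1.02,-0.43,0],
    [1.02,-0.43,0],
    [1.02,-0.43,0],
    [1.02,-0.43,0],
  ],
  delta_rot=[
    [0,0,0],
    [0,0,0],
    [0,0,0],
    [0,0,0],
    [0,0,0],
    [0,0,0],
    [0,0,0],
  ],
)

```text
time: 8.32
tool_pos: [0.5713, -0.0133, 0.0927]
tcp_rot: [-3.111, -0.405, 0.002]
wrist_force: [-4.5, 3.6, 3.9]
width: 0.266
```

```bash
python3 chk.py t4 2.74; python3 - <<'E'
from fit import *
p=read_camera('scene'); w0=np.array([.7055,-.0353])
print(fit1(p,w0,.0494))
im=np.clip(p['image'][160:330,270:450,::-1].astype(float)*2,0,255).astype(np.uint8)
f=f_of(p);T=np.array(p['world_from_camera']); im=cv2.resize(im,None,fx=3.5,fy=3.5,interpolation=cv2.INTER_CUBIC)
def proj(X):
    k=(X-T[:3,3])@T[:3,:3]; return np.array([p['cx']+f*k[0]/-k[2]-270,p['cy']-f*k[1]/-k[2]-160])*3.5
yh=np.array([-np.sin(PH),np.cos(PH)])
for s,col in((.0685,(0,0,255)),(.0655,(0,255,0)),(.0715,(255,0,0))):
    c=w0+s*yh
    for a in np.linspace(0,2*np.pi,150):
        cv2.circle(im,tuple(int(round(v)) for v in proj(np.array([c[0]+.05*np.cos(a),c[1]+.05*np.sin(a),.057]))),1,col,-1)
cv2.imwrite('pics/t4ov.png',im)
E
```

```text
t 8.3167 pos [ 0.5713 -0.0133  0.0927] F [-4.4699  3.5508  3.8722] w 0.2662600622764429
tool x [ 0.9666  0.2562 -0.0008] y [ 0.2562 -0.9666 -0.0043] z [-0.0019  0.004  -1.    ] q [-0.0692  0.2062  1.964   0.0047  0.9735  1.2399]
(np.float64(76.63214074180227), np.float64(0.06779999999999987), 166)Traceback (most recent call last):
  File "chk.py", line 8, in <module>
    p=read_camera(c); w,a,_=wafer(p); print(c,'wafer',w,a,'moved',(w[:2]-w0)@yh)
                            ~~~~~^^^
  File "m2.py", line 9, in wafer
    n,l,s,ce=cv2.connectedComponentsWithStats(m); i=1+np.argmax(s[1:,4])
                                                      ~~~~~~~~~^^^^^^^^^
    return _wrapfunc(a, 'argmax', axis=axis, out=out, **kwds)
    return bound(*args, **kwds)
ValueError: attempt to get argmax of an empty sequence
```

View pics/t4ov.png

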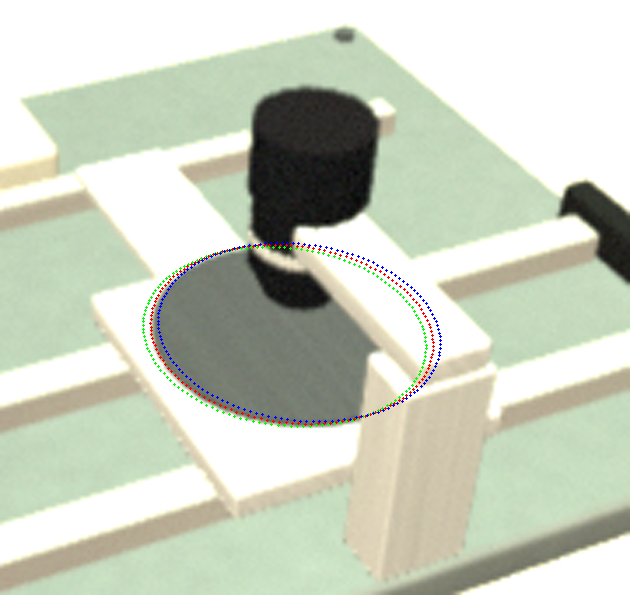

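The red circle (68.5 mm travel) matches the wafer edge, at crop x≈152 on the left and y≈423 at the bottom. The fit gives 67.8 mm and the crank angle 68.2 mm, against a target of 68.5 mm. I let go, rise straight up and clear the view.

>>> play_rows(
  slide=[
    [0,0,0],
    [0,0,0],
    [0,0,0],
    [0,0,0],
    [0,0,0],
    [0,0,0],
  ],
  delta_rot=[
    [0,0,0],
    [0,0,0],
    [0,0,0],
    [0,0,0],
    [0,0,0],
    [0,0,0],
  ],
  hand=0.8,
)

```text
time: 8.97
tool_pos: [0.5715, -0.0135, 0.0927]
tcp_rot: [-3.111, -0.405, 0.002]
wrist_force: [-0.3, 0.2, 0.4]
width: 0.801
```

```bash
python3 - <<'E'
from d import *
s,R=st(); print(go(s,R,[.40,-.25,.25]))
p=read_camera('scene'); save(p,'rel')
E
```

```text
t 8.9667 pos [ 0.5715 -0.0135  0.0927] F [-0.3218  0.2065  0.4139] w 0.8013566533788866
tool x [ 0.9667  0.2561 -0.0005] y [ 0.2561 -0.9666 -0.0041] z [-0.0015  0.0039 -1.    ] q [-0.0694  0.2063  1.9638  0.0045  0.9733  1.2398]
[-22.6378  18.4061 -15.793 ]
```

View pics/rel.png

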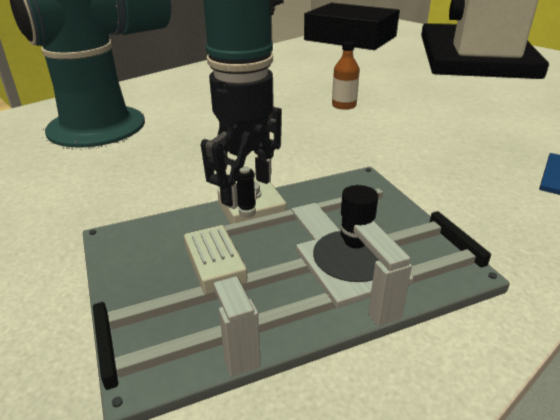

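The sleeve at (246,190) stands free between the open fingers. I rise, then swing aside.

>>> play_rows(
  slide=[
    [0,0,-2],
    [0,0,-5],
    [0,0,-8],
    [0,0,-12],
    [0,0,-16],
    [-3,2,-16],
    [-6,4,-16],
    [-9,7,-16],
    [-12,10,-16],
    [-14,13,-16],
    [-16,16,-16],
    [-17,18,-16],
  ],
  delta_rot=[
    [0,0,0],
    [0,0,0],
    [0,0,0],
    [0,0,0],
    [0,0,0],
    [0,0,0],
    [0,0,0],
    [0,0,0],
    [0,0,0],
    [0,0,0],
    [0,0,0],
    [0,0,0],
  ],
)

```text
time: 10.02
tool_pos: [0.4517, -0.2342, 0.2524]
tcp_rot: [-3.113, -0.403, 0.002]
wrist_force: [-0.1, 1.2, 0.3]
width: 0.802
```

>>> play_rows(
  slide=[
    [-1,3,0],
    [-2,6,0],
    [-3,10,0],
    [-3,14,0],
    [-3,18,0],
    [-3,21,0],
    [-3,21,0],
    [-3,21,0],
    [-3,21,0],
  ],
  delta_rot=[
    [0,0,0],
    [0,0,0],
    [0,0,0],
    [0,0,0],
    [0,0,0],
    [0,0,0],
    [0,0,0],
    [0,0,0],
    [0,0,0],
  ],
)

```text
time: 10.77
tool_pos: [0.4758, -0.4444, 0.2512]
tcp_rot: [-3.112, -0.402, 0.003]
wrist_force: [0.5, 0.5, -0.2]
width: 0.797
```

```bash
python3 - <<'E'
from fit import *
st()
W={'top':np.array([.7054,-.0338]),'scene':np.array([.7055,-.0353])}
R_={'top':.0483,'scene':.0494}
yh=np.array([-np.sin(PH),np.cos(PH)])
for c,win in(('top',(60,190)),('scene',(160,270))):
    p=read_camera(c); save(p,'fin_'+c); print(c,fit1(p,W[c],R_[c]))
    r=landmark_of('carriage',p); print([(x['at'],x['conf'],(at_z(p,x['at'],.057)[:2]-W[c])@yh) for x in r[:2]])
    im=np.clip(p['image'][win[0]:win[0]+150,win[1]:win[1]+180,::-1].astype(float)*2,0,255).astype(np.uint8)
    f=f_of(p);T=np.array(p['world_from_camera']); im=cv2.resize(im,None,fx=4,fy=4,interpolation=cv2.INTER_CUBIC)
    def proj(X):
        k=(X-T[:3,3])@T[:3,:3]; return np.array([p['cx']+f*k[0]/-k[2]-win[1],p['cy']-f*k[1]/-k[2]-win[0]])*4
    w=W[c]+.0685*yh
    for q,z,rr,col in((w,.057,.05,(0,0,255)),(w,.145,.021,(255,0,0)),(w,.075,.021,(0,255,0))):
        for a in np.linspace(0,2*np.pi,120):
            cv2.circle(im,tuple(int(round(v)) for v in proj(np.array([q[0]+rr*np.cos(a),q[1]+rr*np.sin(a),z]))),1,col,-1)
    cv2.imwrite(f'pics/ov_{c}.png',im)
E
```

```text
t 10.7667 pos [ 0.4758 -0.4444  0.2512] F [ 0.5406  0.5086 -0.1502] w 0.7969147981479442
tool x [ 0.9671  0.2543 -0.0014] y [ 0.2543 -0.9671 -0.0043] z [-0.0025  0.0038 -1.    ] q [-0.7901  0.2151  1.6418  0.0009  1.2892  0.5234]
top (np.float64(125.49708516731451), np.float64(0.06759999999999987), 222)
[([267.3, 123.7], 0.66, np.float64(0.06874101216182547))]
scene (np.float64(82.71303985368364), np.float64(0.06759999999999987), 169)
[([349.6, 253.9], 0.81, np.float64(0.06446345511137919))]
```

View pics/ov_top.png

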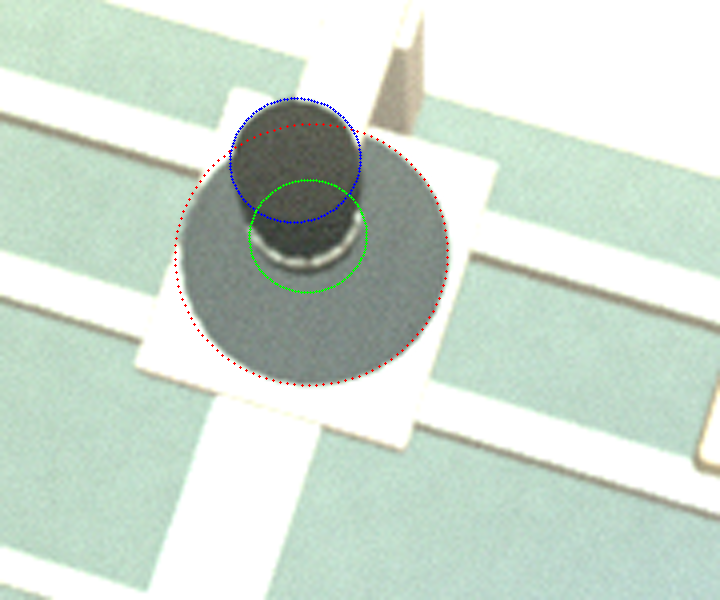

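View pics/ov_scene.png

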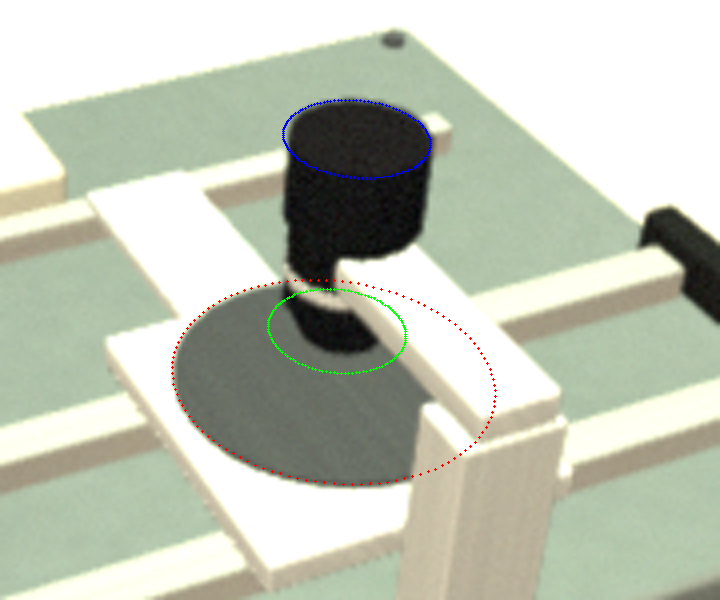

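The wafer edge (red), and the lens top (blue) drawn about the same axis, line up with the pictures to about 1 mm in both views. The robot is clear of everything.

```bash
python3 -c "
from workcell import *
print(finish_job())"
```

```text
the job is handed in; nothing more can be done
None
```

The wafer is under the black round lens and the job is handed in, at about 11 s of the 45 s allowed. I pinched the sleeve, held it for the whole turn and cranked about 2.73 rad counter-clockwise. Then I let go, lifted straight up and moved the arm well clear.

**Position:** the carriage needed to travel 68.5 mm. With the arm clear, contour fits in both camera views gave 67.6 mm. The crank angle before release implied 68.2 mm. Circles for the wafer and the lens top, drawn about one common axis, matched both pictures to about 1–1.5 mm.

**Forces:** the wrist force read about 10 N at most at the points I checked while cranking. It was near zero after release.

**Checks that disagreed or failed:**
- The carriage landmark network gave 68.7 mm in the top view but 64.5 mm in the scene view. I discounted the scene value because the lens and bracket hide part of the wafer there.
- The free wafer fit, and one template fit at about 2.55 rad, read low because the lens or the arm hid part of the wafer. At the final position, one check script failed because the arm blocked the top view. The checks after the arm moved away replace these.

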